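# Load a light cube into the fluorescence illuminator

### The arm

A 6-joint arm with a two-finger parallel gripper is mounted at the origin on the work surface. World frame = base frame: x ahead of the robot, y to its left, z up, the work surface at z = 0. Lengths are in m, angles in rad, forces in N, time in s.
With the tool pointing down it reaches from about 0.375 to 0.9 m from the base axis. Payload 3.1 kg.
Tool frame: the origin (TCP) lies on the centre line of the jaws, within the pads' length; the fingertips stand 8 mm ahead of it and the grasp point (between the pads) lies 11 mm behind it; z points along the fingers, y is the line along which they close (so a half turn about z gives the same grasp; the last joint's range is limited). The gripper opens to 87 mm and grips with 3 to 60 N. Pads are 19 mm wide; open, the fingers measure 117 mm over their backs; the gripper's body (75 mm by 190 mm) begins 51 mm behind the grasp point.
Start: joints at [-1.296, 0.527, 1.433, -0, 1.181, -0.178], TCP at [0.274, -0.562, 0.204] pointing down, gripper open.
Joint ranges: [-3.08, 3.08], [-0.75, 2.2], [0.22, 2.44], [-1.43, 4.57], [0, 2.65], [-2.85, 2.85]. Speed limits (rad/s): [2.79, 2.79, 3.14, 3.14, 3.14, 3.14].

### API

Orientations are given as a unit quaternion [x, y, z, w].
In Python, from rig import robot gives the robot as it stands. The module is installed in compiled form; this text tells all that it offers.
- The arm moves only by the tool send_rows, never from a script. Its argument "increments" is one flat list of numbers, 7 for each row, row after row: the turn, a rotation vector about the world's x, y, z in rad, then the shift along the world's x, y, z in cm, then the opening, from 0 (shut) to 1 (fully open). A call has 1 to 20 rows; each row shifts and turns the commanded pose from where the row before left it; what a row does not reach is not made up. A row lasts 1/12 s, in which the tool goes at most 41.7 mm and 7.16 degrees, less where a joint would pass 70% of its speed; a pose out of reach is approached as far as the arm can. A call is refused whole if a number of a shift passes 4.17 or a number of a turn 0.125, either way. A call with a gripper value outside its range is refused whole. The fingers move at their own pace and stop on an object; "newtons" is the grip in N (left out, the last holds). Time passes only in rows, so rows that do not move let the fingers close. It gives the time, the measured TCP pose, the force, the opening and the grip force at its end, in the units of the state.
- robot.get_obs(): the state, without advancing time (a new reading comes with each control period).
- robot.camera(name): name is "scene" or "top" or "wrist"; returns a dict with "image" (480x640x3 uint8, red, green, blue), "range_z" (480x640 float32, m along the optical axis (not along the pixel's ray), 0 where there is no reading), "fx", "fy", "cx", "cy" (pixels), "R" (3x3) and "t" (3): a world point X has camera coordinates R X + t. Camera axes: x right, y down, z forward; pixel columns grow to the right and rows downward; lengths in m; the calibration is good to about 2 mm. A picture is of the moment at which its call begins.
- robot.hand_in(): hands the job in; it is judged then, once.
The state is a dict: "time": time; "q": joint angles; "joint_velocities": joint speeds; "joint_torque": joint torques, N m; "position": TCP position; "tool_rot": TCP orientation; "ft_force": force on the tool from outside, world axes, zero at the start; "moment": the same for the moment, N m; "grip_width": finger opening in m; "grip_force": force on a finger pad.
Only numpy, scipy, OpenCV 4.12 (cv2) and the standard library are available. Lean on these libraries where they do the work, as an engineer would, in place of code of your own. Each camera call takes 0.05 s, during which the arm holds its last target. There are 200 camera calls.

### The job

Load the light cube into the illuminator. Press the flap on its sloping front until the touch latch clicks and the flap springs ajar, then catch its raised lower edge and ease it up and over past upright, without flinging it, so that it stays open. Then take the light cube (the tall finned module) from the tray, slide it onto the rail in the bay until the detent clicks and it is fully home, let go of it with the flap still open, and leave the other things in the tray and the dishes and bottle beside it where they are.

Things in the scene. Friction and masses are not known exactly. Their poses are not given: they have to be found in the camera images.
- illuminator: White wedge-shaped light source, 300 mm wide (y), 320 mm deep (x), 80 mm high in front, 198 mm behind; its front (-x) faces to the robot's left and its front deck rises from there at 30 degrees. A knob 14 mm high and flat controls sit on the deck outside the flap. Origin at bench level, in the middle of its width, 150 mm behind its front.
- bay: The bay in the sloping deck, under the flap. Origin: middle of its mouth, in the deck's plane, 155 mm above the bench. x points up the slope (to the robot's right), y level along the slope (away from the robot), z straight out of the deck, leaning 30 degrees from vertical towards the front. The bay spans x -42 to 50 mm, y -70 to 70 mm, 81 mm deep; the finned cube goes in along -z, with 2 mm or less of play.
- rail_top (a point): Tip of the aluminium T-rail that runs down the bay's lower wall (-x side) along -z, facing +x; hidden while the flap is shut. At x -32, y 0, z -11 mm in the bay; axes as the bay's. Head 21 mm wide (y), 4 mm thick (x), centred on this point's x and y, on a web 10 mm wide; its top 12 mm taper to a blunt point.
- cube_home (a point): Where cube_center must come, with the cube's axes parallel to this point's axes (those of the bay): at x -8, y 0, z -38 mm in the bay. The cube then rests on a stop, its top 3 mm below the deck.
- detent (a joint): Travel of the detent roller, m: 0 out, about 0.003 when the cube pushes it back. A steel roller 16 mm across on a spring in the bay's upper wall, 45 mm below the deck. From about 35 mm before home it bears on the cube's back: entering past it takes 5 to 12 N along -z; it drops into the cube's groove, with a click, at home.
- flap (a joint): Angle of the push-to-open flap, rad: 0 shut, grows as it opens, upright at about 2.1, end stop 2.45. Shut, it can be pressed in to -0.06; the latch clicks at about -0.045 (5 mm in at its lower edge, 4 N there, more nearer the hinge). As the finger withdraws it springs to 0.47 and rests there on the plunger. Let go below about 1.5 it falls back; beyond, its stiff hinge holds it.
- flap_edge (a point): Middle of the free lower edge of the flap, a grey plate 115 mm (x) by 180 mm (y) by 5 mm over the bay; shut, its underside is 7.5 mm above the deck. Hinged along its upper edge, so this lower edge rises. At mid-thickness. Moves with the flap: x points to the hinge, y along the edge, z out of its outer face.
- flap_hinge (a point): Middle of the flap's hinge axis, at x 55, y 0, z 10 mm in the bay's frame; the axis runs along y. Its own axes turn with the flap as those of flap_edge do.
- plunger (a joint): Travel of the touch latch's plunger, m: 0 held down, about -0.005 pressed right in, 0.040 shot out. A steel pin with a black rubber cap 13 mm across, under the flap beside the bay at x -25, y -80 mm in the bay's frame; when out it stands 48 mm above the deck and yields to 2 to 4 N.
- cube_center (a point): Centre (35 mm above its underside) of the light cube, a block 40 (x) by 44 (y) by 70 mm high (z), about 0.15 kg: black, with an aluminium finned top 25 mm high. z is up. On its front (-x) a channel shoe for the rail, 12 mm deep, 36 wide, from the underside to 60 mm up; inside 24 wide, 8 deep, mouth 14. Its y sides are flat, for gripping. Stands in one of the tray's pockets.
- tray: Grey plastic tray fixed to the bench, 250 mm (x) by 85 mm (y), rim 14 mm high, floor 4 mm thick, with three pockets in a row along its x (centres at x = -80, 0, 80 mm). Origin: middle of its underside.
- blank_plug: Bystander in the tray: low black block 40 x 44 x 44 mm without fins or shoe. Origin: centre of its underside.
- objective: Bystander in the tray: steel microscope objective standing on end, 30 mm across, 49 mm high. Origin: centre of its underside.
- oil_bottle: Bystander: small amber bottle, 32 mm across, 75 mm high. Origin: centre of its underside.
- petri_dishes: Bystander: two stacked clear petri dishes, 91 mm across, 42 mm high in all. Origin: centre of the underside.

How it is judged:
By the outcome, as a careful person would: the job done as asked, in the order asked, and still so for the second after the job is handed in, with the robot touching nothing.
It also fails if it takes over 67 s, if anything falls off the work surface, if the arm or the gripper's body presses on something with over 40 N, if the wrist force passes 120 N, or if a joint passes its speed limit or range.

## Working session

There is one attempt and no reset: what is moved stays moved. The work goes in short steps, Python scripts to look and compute and a tool call to move; the robot and the scene stay as the last step left them, time stands still between calls to the robot, and variables do not carry over. Pictures are saved under pics/ and viewed, at most 10 in all, crops included, and the job is handed in when it is done.

Besides the shell and the picture viewer there is one more tool, called after "Request:" as name(argument=value, ...) on one line, values as JSON. send_rows: Moves the arm, as the interface text tells. Its arguments: {"type":"object","properties":{"increments":{"type":"array"},"newtons":{"type":"number"}},"required":["increments"]}

```bash
mkdir -p pics; cat > h.py <<'E'
import numpy as np,cv2
from rig import robot
def snap(n,f):
    c=robot.camera(n); cv2.imwrite('pics/'+f+'.png',c['image'][:,:,::-1]); np.savez('pics/'+f+'.npz',**c); return c
def cloud(c):
    d=c['range_z']; v,u=np.mgrid[:480,:640]
    P=np.stack([(u-c['cx'])/c['fx']*d,(v-c['cy'])/c['fy']*d,d],-1)
    W=(P-c['t'])@c['R']; W[d==0]=np.nan; return W
E
python3 - <<'E'
from h import *
np.set_printoptions(precision=4,suppress=True)
for n in('scene','top'):
    c=snap(n,n+'1'); print(n,c['fx'],-c['R'].T@c['t'])
print(robot.get_obs())
E
```

```text
scene 526.1241832430194 [1.2184 0.0402 0.7248]
top 572.2890141657145 [0.4902 0.0977 1.3927]
{'time': 0.1, 'q': array([-1.2955,  0.5284,  1.4338, -0.    ,  1.1814, -0.1785]), 'joint_velocities': array([ 0.0003,  0.0004, -0.0018, -0.0013, -0.0005,  0.0002]), 'joint_torque': array([ -0.0003, -44.0986, -17.7151,   0.0635,   0.0534,  -0.    ]), 'position': array([ 0.2738, -0.5611,  0.2031]), 'tool_rot': array([ 0.9744,  0.225 , -0.0001, -0.001 ]), 'ft_force': array([0.7669, 0.0832, 0.1006]), 'moment': array([0.0052, 0.0468, 0.0252]), 'grip_force': 0.0, 'grip_width': 0.0867224520240828}
```

View pics/scene1.png

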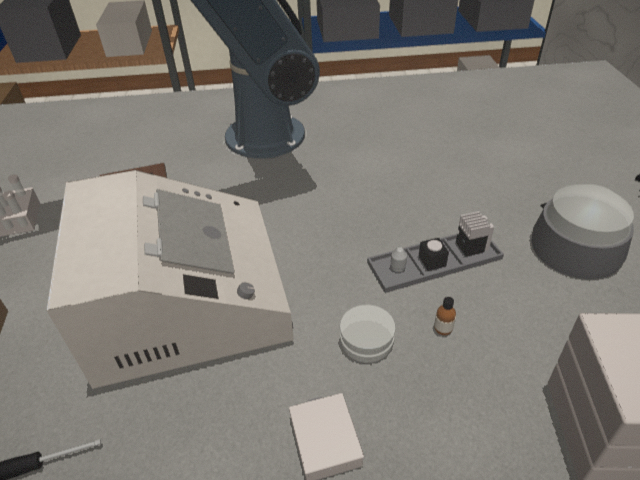

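View pics/top1.png

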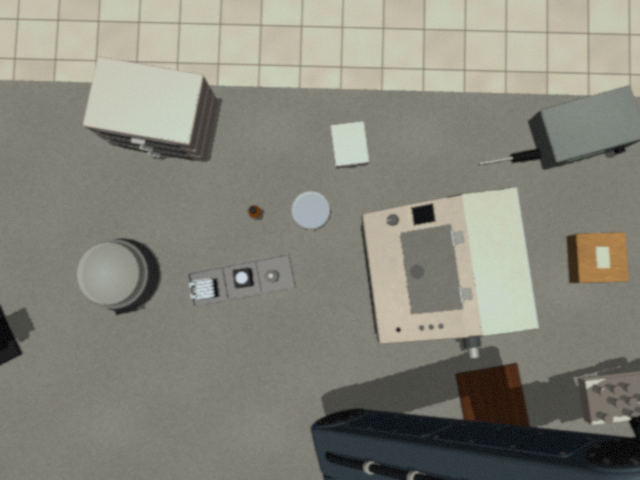

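The scene view shows the illuminator with its flap at about (195,230), and the tray with the cube at (475,232). In the top view the illuminator spans (363–538, 188–342), the flap is (402–458, 225–313), and the tray runs from the cube (203,289) past the plug (242,278) to the objective (273,275).

```bash
cat > fit.py <<'E'
from h import *
np.set_printoptions(precision=4,suppress=True)
c=dict(np.load('pics/top1.npz')); W=cloud(c)
m=np.zeros((480,640),bool); m[180:350,355:545]=1
m&=(W[...,2]>0.06)
m=cv2.morphologyEx(m.astype(np.uint8),cv2.MORPH_OPEN,np.ones((25,25)))>0
r=cv2.minAreaRect(W[m][:,:2].astype(np.float32)); print('illum rect',r, cv2.boxPoints(r))
# deck plane
p=W[215:335,372:395].reshape(-1,3); 
q=np.r_[W[205:222,400:455].reshape(-1,3)*np.nan,W[318:338,390:455].reshape(-1,3),p]; q=q[np.isfinite(q).all(1)]
for _ in range(5):
    o=q.mean(0); n=np.linalg.svd(q-o)[2][2]; n*=np.sign(n[2]); d=(q-o)@n; q=q[abs(d)<max(.002,2*d.std())]
print('deck n',n,'o',o,'std',d.std(), 'tilt',np.degrees(np.arccos(n[2])),'az',np.degrees(np.arctan2(n[1],n[0])))
h=(W-o)@n
fm=(h>0.007)&(h<0.03); z=np.zeros_like(fm); z[218:320,396:470]=1; fm&=z
fm=cv2.morphologyEx(fm.astype(np.uint8),cv2.MORPH_OPEN,np.ones((11,11)))>0
X=np.array([-n[0]*n[2],-n[1]*n[2],1-n[2]**2]);X/=np.linalg.norm(X);Y=np.cross(n,X)
F=W[fm]; ab=np.stack([(F-o)@X,(F-o)@Y],1); print('flap',len(F),'h',np.median(h[fm]))
r=cv2.minAreaRect(ab.astype(np.float32)); print(r); ctr=o+r[0][0]*X+r[0][1]*Y; print('flap ctr on deck',ctr,'X',X,'Y',Y)
# cube & objects
for nm,(v0,v1,u0,u1,lo,hi) in dict(cube=(272,305,183,222,.062,.09),plug=(264,292,230,256,.035,.06),obj=(265,286,262,284,.04,.07),tray=(250,310,180,300,.008,.018),bottle=(200,225,243,268,.06,.1)).items():
    s=W[v0:v1,u0:u1].reshape(-1,3); s=s[(s[:,2]>lo)&(s[:,2]<hi)]
    print(nm,len(s),s.mean(0),cv2.minAreaRect(s[:,:2].astype(np.float32)))
E
python3 fit.py
python3 - <<'E'
import cv2
i=cv2.imread('pics/top1.png')
a=cv2.resize(i[240:320,175:305],None,fx=6,fy=6,interpolation=cv2.INTER_CUBIC); cv2.imwrite('pics/tray.png',a)
E
```

```text
illum rect ((0.5501848459243774, -0.16012942790985107), (0.2925957143306732, 0.3084487020969391), 9.232748985290527) [[ 0.381  -0.0314]
 [ 0.4305 -0.3358]
 [ 0.7193 -0.2889]
 [ 0.6698  0.0156]]
deck n [-0.0793  0.4955  0.865 ] o [ 0.4999 -0.049   0.1092] std 0.001967794751447373 tilt 30.12021289116158 az 99.09482271860547
flap 2458 h 0.01214093543714709
((0.09329715371131897, 0.03568000718951225), (0.11652444303035736, 0.18093548715114594), 1.5429298877716064)
flap ctr on deck [ 0.5479 -0.123   0.156 ] X [ 0.1367 -0.8541  0.5018] Y [ 0.9874  0.1581 -0.    ]
cube 168 [0.4911 0.3952 0.0731] ((0.4902469217777252, 0.3965710997581482), (0.0439782477915287, 0.05237281695008278), 9.67806339263916)
plug 322 [0.52   0.3062 0.0466] ((0.5201189517974854, 0.30712783336639404), (0.043868958950042725, 0.04116691276431084), 10.102952003479004)
obj 102 [0.5273 0.2375 0.0478] ((0.5278605818748474, 0.2377055436372757), (0.025363577529788017, 0.025099407881498337), 45.628868103027344)
tray 978 [0.5173 0.3124 0.0119] ((0.5175672769546509, 0.32085737586021423), (0.2885773181915283, 0.13972346484661102), 89.61166381835938)
bottle 49 [0.678  0.2834 0.0743] ((0.6785668134689331, 0.2841413915157318), (0.016968829557299614, 0.014928916469216347), 47.690521240234375)
```

View pics/tray.png

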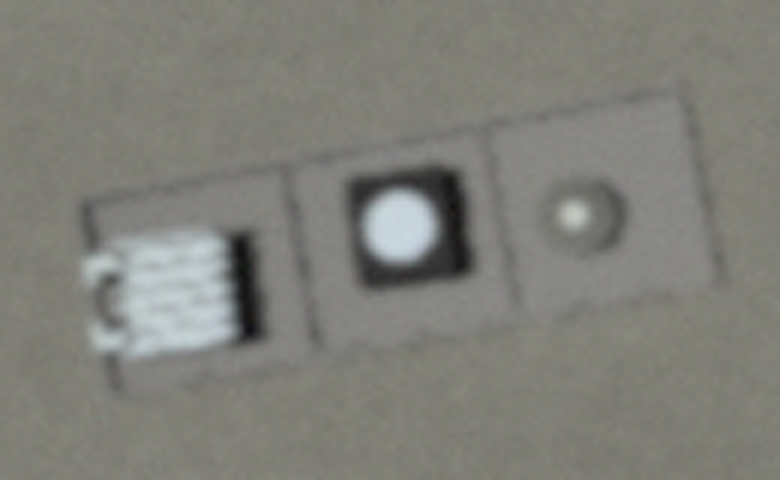

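Request:
send_rows(increments=[0, 0, 0.064, 0, 0.5, 3.6, 0, 0, 0, 0.064, 0, 0.5, 3.6, 0, 0, 0, 0.064, 1.45, 2.85, 0.4, 0, 0, 0, 0.064, 1.45, 2.85, 0.4, 0, 0, 0, 0.064, 1.45, 2.85, 0.4, 0, 0, 0, 0.064, 1.45, 2.85, 0.4, 0, 0, 0, 0.064, 1.45, 2.85, 0.4, 0, 0, 0, 0.064, 1.45, 2.85, 0.4, 0, 0, 0, 0.064, 1.45, 2.85, 0.4, 0, 0, 0, 0.064, 1.45, 2.85, 0.4, 0, 0, 0, 0.064, 1.45, 2.85, 0.4, 0, 0, 0, 0.064, 1.45, 2.85, 0.4, 0, 0, 0, 0.064, 1.45, 2.85, 0.4, 0, 0, 0, 0.064, 1.45, 2.85, 0.4, 0, 0, 0, 0.064, 1.45, 2.85, 0.4, 0, 0, 0, 0.064, 1.45, 2.85, 0.4, 0, 0, 0, 0.064, 1.45, 2.85, 0.4, 0, 0, 0, 0.064, 1.45, 2.85, 0.4, 0, 0, 0, 0.064, 1.45, 2.85, 0.4, 0, 0, 0, 0.064, 1.45, 2.85, 0.4, 0], newtons=40)

```text
time: 1.77
position: [0.5351, -0.037, 0.3477]
tool_rot: [0.646, 0.763, -0.0, -0.0]
ft_force: [0.2, -0.9, 0.6]
grip_width: 0.0
grip_force: 0.0
```

```bash
python3 - <<'E'
from h import *
c=snap('wrist','w1'); np.set_printoptions(precision=4,suppress=True)
print(c['fx'],-c['R'].T@c['t'],c['R']); W=cloud(c)
print(np.nanmin(W[...,2]),robot.get_obs()['q'])
E
```

```text
350.66447748927743 [0.5216 0.0447 0.5283] [[ 0.9863  0.1652 -0.0015]
 [ 0.1581 -0.9409  0.2995]
 [ 0.0481 -0.2956 -0.9541]]
-0.7605576074713001 [-0.2706  0.2663  1.4477  0.006   1.4256 -0.4439]
```

View pics/w1.png

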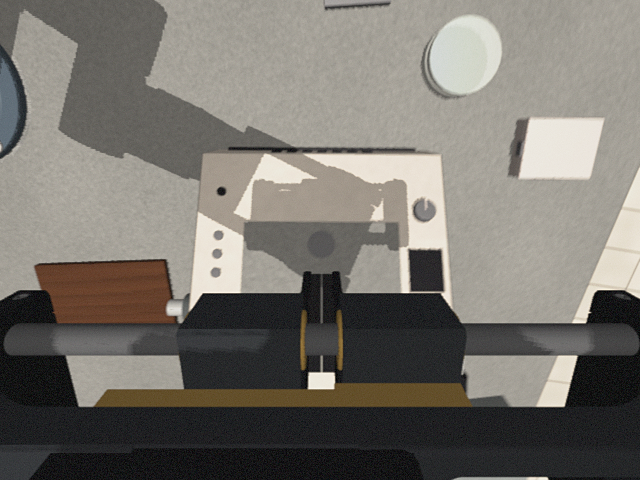

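Wrist view: the flap's lower edge is on row 222 from column 244 to 404, the closed fingertips show at (320,280), and the deck's front edge is on row 153.

```bash
cat > fit2.py <<'E'
from h import *
np.set_printoptions(precision=4,suppress=True)
c=dict(np.load('pics/w1.npz')); W=cloud(c)
q=np.r_[W[160:215,205:440].reshape(-1,3),W[225:285,205:235].reshape(-1,3),W[230:245,412:440].reshape(-1,3)]; q=q[np.isfinite(q).all(1)&(q[:,2]>.05)]
for _ in range(8):
    o=q.mean(0); n=np.linalg.svd(q-o)[2][2]; n*=np.sign(n[2]); d=(q-o)@n; q=q[abs(d)<max(.0025,2*d.std())]
print('n',n,'tilt',np.degrees(np.arccos(n[2])),'az',np.degrees(np.arctan2(n[1],n[0])),'std',d.std())
print('height of plane at (.548,-.126):',o[2]-((.548-o[0])*n[0]+(-.126-o[1])*n[1])/n[2])
az=np.radians(-80.8); t=np.radians(30); 
X=np.array([np.cos(az)*np.cos(t),np.sin(az)*np.cos(t),np.sin(t)]);Y=np.array([-np.sin(az),np.cos(az),0]);N=np.cross(X,Y)
# edge lines by pixel rays intersected with deck+12.5 (flap) or deck (front)
def ray(u,v,off):
    r=c['R'].T@np.array([(u-c['cx'])/c['fx'],(v-c['cy'])/c['fy'],1]);C=-c['R'].T@c['t']
    return C+r*((off-(C-o)@n)/(r@n))
h=(W-o)@n
g=cv2.cvtColor(c['image'],cv2.COLOR_RGB2GRAY).astype(int)
for u in (255,270,290,310,330,350,370,390): 
    col=h[195:240,u]; i=np.argmax(col>.006); print(u,195+i,W[195+i,u],col[i].round(4), g[214:228,u])
for v in (230,236): 
    print(v,'g',g[v,236:252],g[v,396:412], [ (k,h[v,k].round(3)) for k in range(238,252,2)],[ (k,h[v,k].round(3)) for k in range(394,410,2)])
print('corners L,R of flap',ray(244,222.5,.0125),ray(404,222.5,.0125),'front edge',ray(203,153,0),ray(441,153,0))
E
python3 fit2.py
```

```text
n [-0.0774  0.4947  0.8656] tilt 30.049041070491523 az 98.88846027029996 std 0.0007973405600325457
height of plane at (.548,-.126): 0.15640839791273478
255 222 [ 0.4636 -0.0783  0.1355] 0.012 [156 155 157 156 152 153 144 133  97 104  99 104 103 107]
270 222 [ 0.4809 -0.0751  0.1365] 0.0132 [154 159 157 155 161 162 155 122 107 102 105 105 102 106]
290 223 [ 0.5039 -0.0726  0.1361] 0.0122 [155 150 154 157 153 155 151 132 105 100 102 103 105 105]
310 223 [ 0.5269 -0.0689  0.1356] 0.0119 [151 154 157 153 156 160 149 133 113 103 102 108 101 105]
330 223 [ 0.5498 -0.0649  0.1362] 0.0126 [150 153 152 155 155 158 156 138 117  97 103 104 105 104]
350 223 [ 0.573  -0.0614  0.1347] 0.0112 [157 154 158 156 152 153 153 133 120  98  99 104 102 103]
370 223 [ 0.5957 -0.0571  0.1365] 0.0131 [149 156 150 154 174 194 185 138 115 102 113 129 150 155]
390 224 [ 0.6189 -0.0545  0.1361] 0.0123 [143 149 155 151 150 155 150 149 124 105  99 101 101 101]
230 g [154 157 153 155 159 157 155 140 118 105 109 102 102 105 105 105] [ 99  97 114 139 148 157 154 153 150 149 144 147 173 216 231 228] [(238, np.float64(-
[... 323 characters left out ...]
406, np.float64(0.0)), (408, np.float64(0.0))]
236 g [233 233 234 233 235 238 224 155 103  98 102 104 100 100 103 103] [ 98 104 111 132 145 153 155 152 153 157 151 150 163 210 232 231] [(238, np.float64(-0.0)), (240, np.float64(0.0)), (242, np.float64(nan)), (244, np.float64(0.012)), (246, np.float64(0.013)), (248, np.float64(0.012)), (250, np.float64(0.012))] [(394, np.float64(0.013)), (396, np.float64(0.01)), (398, np.float64(-0.001)), (400, np.float64(0.001)), (402, np.float64(-0.0)), (404, np.float64(0.0)), (406, np.float64(-0.001)), (408, np.float64(-0.0))]
corners L,R of flap [ 0.4511 -0.0808  0.1363] [ 0.6348 -0.0502  0.1353] front edge [ 0.381  -0.0172  0.0793] [0.676  0.0321 0.0775]
```

Request:
send_rows(increments=[-0.086, -0.0135, -0.002, 0, -0.08, -2.46, 0, -0.086, -0.0135, -0.002, 0, -0.08, -2.46, 0, -0.086, -0.0135, -0.002, 0, -0.08, -2.46, 0, -0.086, -0.0135, -0.002, 0, -0.08, -2.46, 0, -0.086, -0.0135, -0.002, 0, -0.08, -2.46, 0, -0.086, -0.0135, 0, 0, -0.08, -2.46, 0, 0, 0, 0, 0.1, -0.62, -1.08, 0, 0, 0, 0, 0.1, -0.62, -1.08, 0, 0, 0, 0, 0.1, -0.62, -1.08, 0, 0, 0, 0, 0.1, -0.62, -1.08, 0, 0, 0, 0, 0, 0, 0, 0, 0, 0, 0, 0, 0, 0, 0])

```text
time: 2.82
position: [0.5384, -0.0686, 0.1565]
tool_rot: [0.629, 0.733, -0.169, 0.195]
ft_force: [0.1, 0.0, 0.3]
grip_width: 0.0002
grip_force: 0.0
```

Request:
send_rows(increments=[0, 0, 0, 0.03, -0.2, -0.35, 0, 0, 0, 0, 0.03, -0.2, -0.35, 0, 0, 0, 0, 0.01, -0.05, -0.09, 0, 0, 0, 0, 0.01, -0.05, -0.09, 0, 0, 0, 0, 0.01, -0.05, -0.09, 0, 0, 0, 0, 0.01, -0.05, -0.09, 0, 0, 0, 0, 0, 0, 0, 0])

```text
time: 3.4
position: [0.54, -0.0743, 0.1465]
tool_rot: [0.629, 0.733, -0.168, 0.196]
ft_force: [-0.1, 0.4, -0.3]
grip_width: 0.0003
grip_force: 0.0
```

Request:
send_rows(increments=[0, 0, 0, 0.01, -0.05, -0.09, 0, 0, 0, 0, 0.01, -0.05, -0.09, 0, 0, 0, 0, 0, 0, 0, 0])

```text
time: 3.65
position: [0.5401, -0.0754, 0.1446]
tool_rot: [0.629, 0.733, -0.168, 0.196]
ft_force: [0.2, -0.6, -0.7]
grip_width: 0.0006
grip_force: 0.0
```

```bash
python3 - <<'E'
from h import *
c=snap('scene','s2')
i=c['image'][:,:,::-1]; cv2.imwrite('pics/s2c.png',cv2.resize(i[150:300,50:290],None,fx=3.3,fy=3.3,interpolation=cv2.INTER_CUBIC))
print(robot.get_obs()['ft_force'])
E
```

```text
[ 0.12804727 -0.06349638  0.51051714]
```

Request:
send_rows(increments=[0, 0, 0, 0.01, -0.05, -0.09, 0, 0, 0, 0, 0.01, -0.05, -0.09, 0, 0, 0, 0, 0, 0, 0, 0])

```text
time: 3.95
position: [0.5403, -0.0764, 0.1428]
tool_rot: [0.629, 0.733, -0.168, 0.196]
ft_force: [-0.3, -0.4, -0.1]
grip_width: 0.0005
grip_force: 0.0
```

View pics/s2c.png

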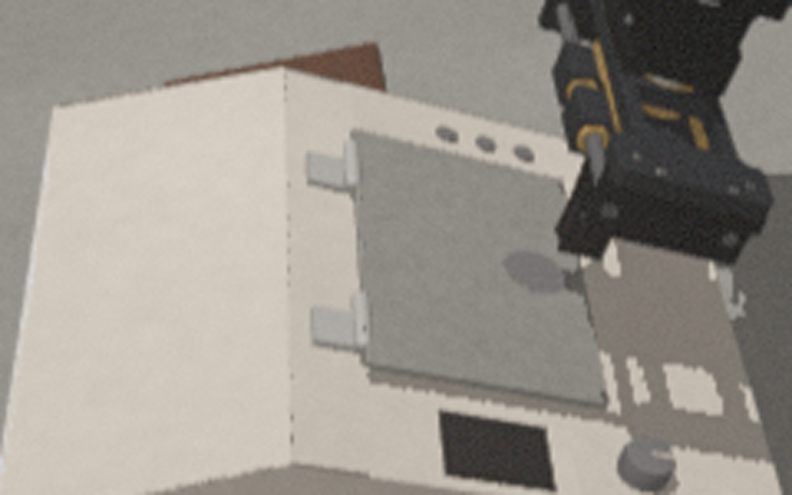

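The crop shows the fingertip at about (575,280), just inside the flap's lower edge beside the dark disc; the flap is still shut. I'll measure the tip with depth.

```bash
cat >> h.py <<'E'
az=np.radians(-81.1); _t=np.radians(30)
X=np.array([np.cos(az)*np.cos(_t),np.sin(az)*np.cos(_t),np.sin(_t)]);Y=np.array([-np.sin(az),np.cos(az),0]);N=np.cross(X,Y)
O=np.array([.5483,-.1243,.1555]); B=np.stack([X,Y,N])
def bay(p): return (np.asarray(p)-O)@B.T
E
python3 - <<'E'
from h import *
np.set_printoptions(precision=1,suppress=True,linewidth=200)
c=snap('scene','s3'); b=bay(cloud(c))*1e3
print('tcp',bay(robot.get_obs()['position'])*1e3, robot.get_obs()['ft_force'])
for v in range(228,246,2): print(v,[tuple(b[v,u].round(0).astype(int)) if np.isfinite(b[v,u]).all() else 0 for u in range(210,236,3)])
w=bay(cloud(snap('wrist','w3')))*1e3
m=(abs(w[...,0]+50)<14)&(abs(w[...,1])<25)&(w[...,2]<60)&(w[...,2]>0); print(np.c_[np.argwhere(m),w[m]][::max(1,m.sum()//25)])
E
```

```text
tcp [-48.5  -0.5  13.3] [-0.6 -0.  -0.6]
228 [(np.int64(-33), np.int64(-7), np.int64(15)), (np.int64(-40), np.int64(-12), np.int64(13)), (np.int64(-45), np.int64(-13), np.int64(13)), (np.int64(-51), np.int64(-15), np.int64(13)), (np.int64(-45), np.int64(10), np.int64(33)), (np.int64(-50), np.int64(10), np.int64(34)), (np.int64(-54), np.int64(12), np.int64(36)), (np.int64(-59), np.int64(9), np.int64(36)), (np.int64(-87), np.int64(-42), np.int64(1))]
230 [(np.int64(-33), np.int64(-4), np.int64(13)), (np.int64(-39), np.int64(-7), np.int64(13)), (np.int64(-44), np.int64(-8), np.int64(13)), (np.int64(-50), np.int64(-10), np.int64(13)), (np.int64(-55), np.int64(-11), np.int64(14)), (np.int64(-61), np.int64(-12), np.int64(14)), (np.int64(-76), np.int64(-37), np.int64(-3)), (np.int64(-61), np.int64(10), np.int64(33)), (np.int64(-86), np.int64(-37), np.int64(0))]
232 [(np.int64(-33), np.int64(1), np.int64(13)), (np.int64(-37), np.int64(2), np.int64(15)), (np.int64(-44), np.int64(-3), np.int64(13)), (np.int64(-49), np.int64(-4), np.int64(13)), (np.int64(-54), np.int64(-3), np.int64(15)), (np.i
[... 2733 characters left out ...]
 11.5]
 [258.  325.  -58.9   1.7  12.2]
 [260.  315.  -57.3  -3.9  11.2]
 [262.  305.  -56.9  -9.5  13.1]
 [264.  295.  -55.3 -15.1  12.1]
 [266.  285.  -54.3 -20.7  12.5]
 [267.  365.  -53.5  24.1  12.4]
 [269.  355.  -51.9  18.6  11.4]
 [271.  345.  -51.3  12.9  12.7]
 [273.  336.  -60.    6.9  35. ]
 [275.  326.  -58.    2.   32.9]
 [277.  317.  -58.2  -2.5  35.6]
 [279.  309.  -59.5  -6.2  40.7]
 [281.  302.  -45.  -11.4  12.4]
 [283.  295.  -44.  -15.3  12.9]
 [285.  288.  -42.9 -19.3  13.2]
 [287.  282.  -41.2 -22.9  12.4]
 [288.  364.  -40.   24.1  11.2]
 [290.  359.  -39.5  21.1  12.8]
 [292.  353.  -38.2  17.7  12.6]
 [297.  315.  -57.8  -3.1  55.5]
 [314.  322.  -48.5   0.   54.1]]
```

```bash
python3 - <<'E'
from h import *
from scipy.spatial.transform import Rotation as Ro
np.set_printoptions(precision=1,suppress=True,linewidth=200)
c=dict(np.load('pics/w3.npz')); W=cloud(c); s=robot.get_obs()
T=(W-s['position'])@Ro.from_quat(s['tool_rot']).as_matrix()*1e3
for v in (268,271,274,278,284,290,300,320,340,360): print(v,T[v,[310,316,319,322,325,330,335]].tolist() if 0 else [T[v,u].round(0).tolist() for u in (305,312,318,322,327,333)])
c=dict(np.load('pics/s3.npz'));W=cloud(c);T=(W-s['position'])@Ro.from_quat(s['tool_rot']).as_matrix()*1e3
m=(abs(T[...,0])<25)&(abs(T[...,1])<40)&(T[...,2]<-6)&(T[...,2]>-60);p=T[m];print(m.sum());
for k in range(-60,0,6):
  a=p[(p[:,2]>=k)&(p[:,2]<k+6)]
  if len(a):print(k,a.min(0),a.max(0),len(a))
E
```

```text
268 [[4.0, -9.0, 2.0], [4.0, -5.0, 1.0], [4.0, -2.0, 2.0], [4.0, 0.0, 2.0], [5.0, 3.0, 1.0], [5.0, 7.0, 0.0]]
271 [[11.0, -8.0, -19.0], [2.0, -5.0, 1.0], [3.0, -2.0, 0.0], [3.0, 0.0, 1.0], [3.0, 3.0, 1.0], [11.0, 6.0, -19.0]]
274 [[11.0, -8.0, -22.0], [10.0, -5.0, -18.0], [10.0, -2.0, -18.0], [10.0, 0.0, -18.0], [10.0, 3.0, -19.0], [11.0, 6.0, -21.0]]
278 [[12.0, -8.0, -28.0], [10.0, -5.0, -23.0], [10.0, -2.0, -24.0], [9.0, 0.0, -23.0], [10.0, 3.0, -23.0], [11.0, 6.0, -27.0]]
284 [[11.0, -8.0, -33.0], [10.0, -4.0, -30.0], [10.0, -2.0, -30.0], [11.0, 0.0, -32.0], [10.0, 3.0, -30.0], [11.0, 5.0, -33.0]]
290 [[11.0, -7.0, -39.0], [10.0, -4.0, -36.0], [9.0, -1.0, -35.0], [9.0, 0.0, -36.0], [10.0, 3.0, -36.0], [11.0, 5.0, -38.0]]
300 [[11.0, -7.0, -48.0], [9.0, -4.0, -45.0], [11.0, -1.0, -47.0], [nan, nan, nan], [10.0, 2.0, -47.0], [10.0, 5.0, -46.0]]
320 [[36.0, -4.0, -105.0], [10.0, -4.0, -62.0], [10.0, -1.0, -62.0], [-2.0, 0.0, -42.0], [10.0, 2.0, -62.0], [10.0, 5.0, -61.0]]
340 [[31.0, -4.0, -105.0], [31.0, -2.0, -106.0], [31.0, -1.0, -105.0], [31.0, 0.0, -105.0], [31.0, 1.0, -105.0], [31.0, 3.0, -105.0]]
360 [[26.0, -4.0, -107.0], [-3.0, -3.0, -68.0], [-4.0, -1.0, -67.0], [-57.0, 0.0, 1.0], [-3.0, 2.0, -68.0], [-4.0, 5.0, -67.0]]
210
-60 [-10.3 -12.4 -59.9] [ -7.9  13.1 -54.2] 20
-54 [ -9.9  -8.6 -53.6] [ -7.4  13.6 -48.3] 18
-48 [-10.4  -7.9 -48. ] [ -8.1  13.9 -43.3] 16
-42 [-10.1  -7.  -41.3] [ -5.   11.7 -36. ] 20
-36 [-10.2  -7.  -35.9] [ 12.4  12.6 -30.1] 48
-30 [-10.5  -6.  -29.8] [ 12.1  12.9 -24.1] 49
-24 [ -9.8  -7.6 -23.5] [ 12.6  13.1 -18.9] 38
-18 [ -7.5  -6.4 -17.4] [ -7.5  -6.4 -17.4] 1
```

Request:
send_rows(increments=[0, 0, 0, 0.04, -0.25, -0.43, 0, 0, 0, 0, 0.04, -0.25, -0.43, 0, 0, 0, 0, 0.04, -0.25, -0.43, 0, 0, 0, 0, 0.01, -0.1, -0.17, 0, 0, 0, 0, 0.01, -0.1, -0.17, 0, 0, 0, 0, 0.01, -0.1, -0.17, 0, 0, 0, 0, 0, 0, 0, 0])

```text
time: 4.63
position: [0.5416, -0.0868, 0.1247]
tool_rot: [0.629, 0.733, -0.169, 0.195]
ft_force: [-1.6, 1.9, 0.4]
grip_width: 0.0005
grip_force: 1.0
```

Request:
send_rows(increments=[0, 0, 0, 0.01, -0.05, -0.09, 0, 0, 0, 0, 0.01, -0.05, -0.09, 0, 0, 0, 0, 0, 0, 0, 0])

```text
time: 4.88
position: [0.5418, -0.0877, 0.1231]
tool_rot: [0.629, 0.733, -0.169, 0.196]
ft_force: [-1.8, 1.4, 2.2]
grip_width: 0.0004
grip_force: 1.5
```

Request:
send_rows(increments=[0, 0, 0, 0.01, -0.05, -0.09, 0, 0, 0, 0, 0.01, -0.05, -0.09, 0, 0, 0, 0, 0.01, -0.05, -0.09, 0, 0, 0, 0, 0, 0, 0, 0])

```text
time: 5.22
position: [0.542, -0.0888, 0.1213]
tool_rot: [0.629, 0.733, -0.168, 0.196]
ft_force: [-4.9, 6.5, 8.9]
grip_width: 0.0004
grip_force: 5.8
```

Request:
send_rows(increments=[0, 0, 0, -0.03, 0.2, 0.35, 0, 0, 0, 0, -0.08, 0.5, 0.87, 0, 0, 0, 0, -0.08, 0.5, 0.87, 0, 0, 0, 0, -0.08, 0.5, 0.87, 0, 0, 0, 0, -0.08, 0.5, 0.87, 0, 0, 0, 0, -0.12, 1.1, 1.1, 0, 0, 0, 0, -0.12, 1.1, 1.1, 0, 0, 0, 0, -0.12, 1.1, 1.1, 0, 0, 0, 0, -0.12, 1.1, 1.1, 0, 0, 0, 0, -0.12, 1.1, 1.1, 0, 0, 0, 0, 0, 0, 0, 0])

```text
time: 6.13
position: [0.5345, -0.0103, 0.2164]
tool_rot: [0.629, 0.734, -0.166, 0.198]
ft_force: [1.7, -0.6, -0.4]
grip_width: 0.0003
grip_force: 0.0
```

```bash
python3 - <<'E'
from h import *
np.set_printoptions(precision=1,suppress=True,linewidth=200)
b=bay(cloud(snap('wrist','w4')))*1e3
s=robot.get_obs();print(s['ft_force'],s['q'],bay(s['position'])*1e3)
m=(abs(b[...,1])<85)&(b[...,0]>-62)&(b[...,0]<50)&(b[...,2]>4)&(b[...,2]<70)&(abs(b[...,1])>35)
p=b[m]
for k in range(-60,50,8):
  a=p[(p[:,0]>=k)&(p[:,0]<k+8)]
  if len(a):print(k,np.percentile(a[:,2],[5,50,95]),len(a))
E
```

```text
[0.4 0.3 0.2] [ 0.1  0.4  1.7 -0.6  1.   0.3] [-68.8   3.4 108.8]
-52 [60.6 63.1 64.4] 1152
-44 [58.6 60.6 62.6] 1063
-36 [11.9 57.1 58.7] 691
-28 [5.4 7.1 9.7] 5
```

Request:
send_rows(increments=[-0.086, -0.0135, 0, 0, -0.25, -0.58, 0, -0.086, -0.0135, 0, 0, -0.25, -0.58, 0, -0.086, -0.0135, 0, 0, -0.25, -0.58, 0, -0.086, -0.0135, 0, 0, -0.25, -0.58, 0, -0.086, -0.0135, 0, -0.04, -0.25, -0.58, 0, -0.086, -0.0135, 0, -0.04, -0.25, -0.58, 0, -0.086, -0.0135, 0, -0.04, -0.25, -0.58, 0, 0, 0, 0, 0, 0, 0, 0])

```text
time: 6.85
position: [0.5298, -0.0295, 0.1679]
tool_rot: [0.547, 0.643, -0.352, 0.405]
ft_force: [-0.8, 0.6, -1.2]
grip_width: 0.0007
grip_force: 0.0
```

```bash
cat >> h.py <<'E'
from scipy.spatial.transform import Rotation as Ro
def st():
    s=robot.get_obs(); R=Ro.from_quat(s['tool_rot']).as_matrix(); b=bay(s['position'])*1e3
    h=(s['position']-O)@np.array([np.cos(az),np.sin(az),0])*1e3
    th=np.degrees(np.arctan2(R[:,2]@[np.cos(az),np.sin(az),0],-R[2,2]))
    # error of tool y wrt Y: yaw, roll
    print('t',s['time'],'bay',b.round(1),'h,z',h.round(1),(s['position'][2]*1e3).round(1),'theta',th.round(2),'ty',(R[:,1]@B.T).round(3),'q',s['q'].round(2),'F',s['ft_force'].round(1),'w',round(float(s['grip_width']),4))
    return s,R
E
python3 -c "
from h import *
st()"
```

```text
t 6.85 bay [-77.4  -3.6  59. ] h,z -96.5 167.9 theta 64.87 ty [-0.004  1.    -0.008] q [ 0.29  0.78  1.76 -1.2   1.29  0.94] F [-0.8  0.6 -1.2] w 0.0007
```

Request:
send_rows(increments=[0, 0, 0, 0.24, -1.04, -0.34, 0, 0, 0, 0, 0.24, -1.04, -0.34, 0, 0, 0, 0, 0.24, -1.04, -0.34, 0, 0, 0, 0, 0.24, -1.04, -0.34, 0, 0, 0, 0, 0.24, -1.04, -0.34, 0, 0, 0, 0, 0, 0, 0, 0])

```text
time: 7.35
position: [0.5436, -0.0845, 0.1563]
tool_rot: [0.551, 0.639, -0.349, 0.407]
ft_force: [0.0, 1.7, -0.6]
grip_width: 0.0009
grip_force: 0.1
```

```bash
python3 -c "
from h import *
st()
c=snap('scene','s5')
i=c['image'][:,:,::-1]; cv2.imwrite('pics/s5c.png',cv2.resize(i[150:300,50:290],None,fx=3.3,fy=3.3,interpolation=cv2.INTER_CUBIC))"
```

```text
t 7.35 bay [-34.3   1.5  20.7] h,z -40.0 156.3 theta 64.81 ty [ 0.006  1.    -0.001] q [ 0.18  0.79  1.79 -1.3   1.22  0.98] F [ 0.   1.7 -0.6] w 0.0009
```

View pics/s5c.png

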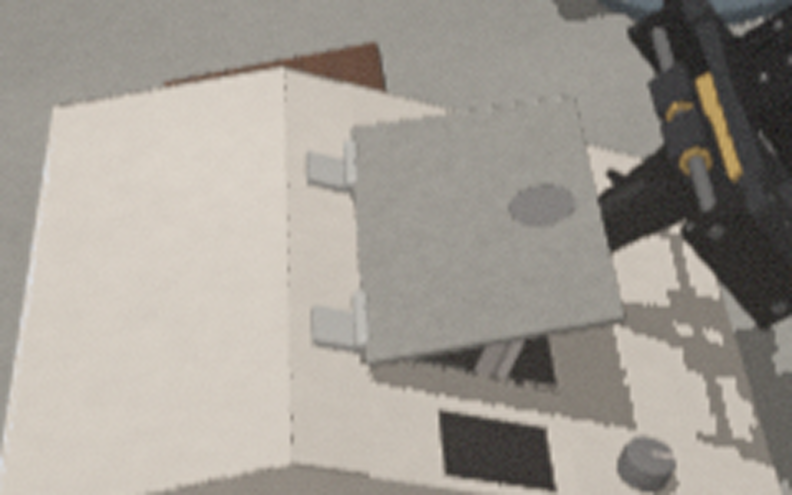

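The crop shows the flap ajar and the closed fingers under the middle of its lower edge at about (610,220). Now I'll compute the lifting arc.

```bash
python3 - <<'E'
from h import *
s,R=st()
xh=np.array([np.cos(az),np.sin(az)])
def tcp(psi,th):
    p,t=np.radians([psi,th]);e=np.array([-np.cos(p),np.sin(p)]);n=np.array([-np.sin(p),-np.cos(p)])
    C=np.array([42.6,191.7])+94*e+2.5*n; z=np.array([np.sin(t),-np.cos(t)]);u=np.array([np.cos(t),np.sin(t)])
    return C-10*u+18*z
ps=np.linspace(2,102,11); th=[65-25*max(0,p-10)/92 for p in ps]
cur=np.array([(s['position']-O)[:2]@xh*1e3,s['position'][2]*1e3]);ct=65
for p,t in zip(ps,th):
    w=tcp(p,t); d=(w-cur)/4/10; r=np.radians(t-ct)/4
    print(p,t,w.round(1),'row x4: turn',(-r*Y)[:2].round(4),'shift',(d[0]*xh).round(3),d[1].round(3)); cur=w;ct=t
E
```

```text
t 7.4 bay [-34.9   1.5  21.3] h,z -40.9 156.5 theta 64.83 ty [ 0.006  1.    -0.001] q [ 0.18  0.79  1.79 -1.3   1.22  0.97] F [-0.2  0.1 -0.4] w 0.0007
2.0 65.0 [-39.3 175.8] row x4: turn [-0. -0.] shift [ 0.006 -0.037] 0.483
12.0 64.45652173913044 [-37.9 192. ] row x4: turn [0.0023 0.0004] shift [ 0.005 -0.035] 0.405
22.0 61.73913043478261 [-34.4 207.3] row x4: turn [0.0117 0.0018] shift [ 0.014 -0.088] 0.381
32.0 59.02173913043478 [-28.2 221.6] row x4: turn [0.0117 0.0018] shift [ 0.024 -0.154] 0.357
42.0 56.30434782608695 [-19.5 234.4] row x4: turn [0.0117 0.0018] shift [ 0.033 -0.214] 0.322
52.0 53.58695652173913 [ -8.7 245.5] row x4: turn [0.0117 0.0018] shift [ 0.042 -0.267] 0.277
62.0 50.869565217391305 [  3.9 254.4] row x4: turn [0.0117 0.0018] shift [ 0.049 -0.311] 0.223
72.0 48.15217391304348 [ 17.9 260.9] row x4: turn [0.0117 0.0018] shift [ 0.054 -0.346] 0.162
82.0 45.434782608695656 [ 32.8 264.7] row x4: turn [0.0117 0.0018] shift [ 0.058 -0.369] 0.095
92.0 42.71739130434783 [ 48.2 265.7] row x4: turn [0.0117 0.0018] shift [ 0.06 -0.38] 0.026
102.0 40.0 [ 63.6 263.9] row x4: turn [0.0117 0.0018] shift [ 0.059 -0.379] -0.044
```

Request:
send_rows(increments=[0, 0, 0, 0.01, -0.04, 0.48, 0, 0, 0, 0, 0.01, -0.04, 0.48, 0, 0, 0, 0, 0.01, -0.04, 0.48, 0, 0, 0, 0, 0.01, -0.04, 0.48, 0, 0.002, 0, 0, 0.01, -0.04, 0.4, 0, 0.002, 0, 0, 0.01, -0.04, 0.4, 0, 0.002, 0, 0, 0.01, -0.04, 0.4, 0, 0.002, 0, 0, 0.01, -0.04, 0.4, 0, 0.012, 0.002, 0, 0.01, -0.09, 0.38, 0, 0.012, 0.002, 0, 0.01, -0.09, 0.38, 0, 0.012, 0.002, 0, 0.01, -0.09, 0.38, 0, 0.012, 0.002, 0, 0.01, -0.09, 0.38, 0, 0.012, 0.002, 0, 0.02, -0.15, 0.36, 0, 0.012, 0.002, 0, 0.02, -0.15, 0.36, 0, 0.012, 0.002, 0, 0.02, -0.15, 0.36, 0, 0.012, 0.002, 0, 0.02, -0.15, 0.36, 0, 0.012, 0.002, 0, 0.03, -0.21, 0.32, 0, 0.012, 0.002, 0, 0.03, -0.21, 0.32, 0, 0.012, 0.002, 0, 0.03, -0.21, 0.32, 0, 0.012, 0.002, 0, 0.03, -0.21, 0.32, 0])

```text
time: 9.07
position: [0.5468, -0.1033, 0.234]
tool_rot: [0.575, 0.67, -0.305, 0.356]
ft_force: [0.7, 0.1, -0.9]
grip_width: 0.0002
grip_force: 0.4
```

```bash
cat > fl.py <<'E'
from h import *
st()
b=bay(cloud(snap('scene','tmp')))*1e3; H=np.array([55,10])
m=(abs(abs(b[...,1])-60)<25)&(b[...,2]>30)&(b[...,2]<140)&(b[...,0]>-70)&(b[...,0]<140)
p=b[m][:,[0,2]]-H; r=np.hypot(*p.T); p=p[(r>40)&(r<118)]; a=np.arctan2(p[:,1],-p[:,0]); print('flap angle',np.percentile(a,[5,25,50,75,95]).round(2),len(a))
E
python3 fl.py
```

```text
t 9.0667 bay [21.1  1.8 78.5] h,z -21.0 234.0 theta 55.95 ty [ 0.003  1.    -0.001] q [ 0.1   0.57  1.77 -1.15  1.14  0.66] F [ 0.7  0.1 -0.9] w 0.0002
flap angle [1.25 1.26 1.27 1.27 1.28] 1397
```

Request:
send_rows(increments=[0.012, 0.002, 0, 0.04, -0.27, 0.28, 0, 0.012, 0.002, 0, 0.04, -0.27, 0.28, 0, 0.012, 0.002, 0, 0.04, -0.27, 0.28, 0, 0.012, 0.002, 0, 0.04, -0.27, 0.28, 0, 0.012, 0.002, 0, 0.05, -0.31, 0.22, 0, 0.012, 0.002, 0, 0.05, -0.31, 0.22, 0, 0.012, 0.002, 0, 0.05, -0.31, 0.22, 0, 0.012, 0.002, 0, 0.05, -0.31, 0.22, 0, 0.012, 0.002, 0, 0.05, -0.35, 0.16, 0, 0.012, 0.002, 0, 0.05, -0.35, 0.16, 0, 0.012, 0.002, 0, 0.05, -0.35, 0.16, 0, 0.012, 0.002, 0, 0.05, -0.35, 0.16, 0, 0.012, 0.002, 0, 0.06, -0.37, 0.1, 0, 0.012, 0.002, 0, 0.06, -0.37, 0.1, 0, 0.012, 0.002, 0, 0.06, -0.37, 0.1, 0, 0.012, 0.002, 0, 0.06, -0.37, 0.1, 0, 0.012, 0.002, 0, 0.06, -0.38, 0.03, 0, 0.012, 0.002, 0, 0.06, -0.38, 0.03, 0, 0.012, 0.002, 0, 0.06, -0.38, 0.03, 0, 0.012, 0.002, 0, 0.06, -0.38, 0.03, 0])

```text
time: 10.78
position: [0.5573, -0.1706, 0.2653]
tool_rot: [0.608, 0.709, -0.234, 0.271]
ft_force: [-0.6, -0.2, -0.7]
grip_width: 0.0004
grip_force: 0.2
```

Request:
send_rows(increments=[0.012, 0.002, 0, 0.06, -0.38, -0.04, 0, 0.012, 0.002, 0, 0.06, -0.38, -0.04, 0, 0.012, 0.002, 0, 0.06, -0.38, -0.04, 0, 0.012, 0.002, 0, 0.06, -0.38, -0.04, 0, 0, 0, 0, 0, 0, 0, 0])

```text
time: 11.2
position: [0.56, -0.1866, 0.2641]
tool_rot: [0.613, 0.715, -0.22, 0.254]
ft_force: [0.2, 0.8, 0.3]
grip_width: 0.0002
grip_force: 0.0
```

```bash
python3 fl.py
```

```text
t 11.2 bay [109.1   1.9  62.4] h,z 63.3 264.1 theta 39.29 ty [ 0.002  1.    -0.004] q [-0.18  0.42  1.69 -0.82  0.97  0.12] F [0.2 0.8 0.3] w 0.0002
flap angle [0.41 2.24 2.26 2.27 2.3 ] 930
```

Request:
send_rows(increments=[0, 0, 0, -0.3, 1.9, 2.3, 0, 0, 0, 0, -0.3, 1.9, 2.3, 0, 0.071, 0.011, 0, -0.2, 3.0, 0.85, 1, 0.071, 0.011, 0, -0.2, 3.0, 0.85, 1, 0.071, 0.011, 0, -0.2, 3.0, 0.85, 1, 0.071, 0.011, 0, -0.2, 3.0, 0.85, 1, 0.071, 0.011, 0, -0.2, 3.0, 0.85, 1, 0.071, 0.011, 0, -0.2, 3.0, 0.85, 1, 0.071, 0.011, 0, -0.2, 3.0, 0.85, 1, 0, 0, 0, 0, 0, 0, 1, 0, 0, 0, 0, 0, 0, 1, 0, 0, 0, 0, 0, 0, 1])

```text
time: 12.25
position: [0.5391, 0.062, 0.3685]
tool_rot: [0.647, 0.757, -0.062, 0.068]
ft_force: [-0.2, 0.4, -1.3]
grip_width: 0.0592
grip_force: 0.0
```

```bash
python3 fl.py; python3 - <<'E'
from h import *
s,R=st()
c=snap('wrist','w6'); i=c['image'][:,:,::-1]; cv2.imwrite('pics/w6c.png',i)
W=cloud(c);T=(W-s['position'])@R*1e3
m=(abs(T[...,0])<25)&(abs(T[...,1])>35)&(abs(T[...,1])<70)&(T[...,2]>-120)&(T[...,2]<30)
p=T[m]
for k in range(-120,30,6):
  a=p[(p[:,2]>=k)&(p[:,2]<k+6)]
  if len(a):print(k,a.min(0).round(0),a.max(0).round(0),len(a))
E
```

```text
t 12.25 bay [-54.1  19.8 277.2] h,z -185.5 368.5 theta 10.57 ty [-0.002  1.    -0.004] q [ 0.02  0.27  1.41 -0.18  1.45 -0.12] F [-0.2  0.4 -1.3] w 0.0592
flap angle [0.43 2.24 2.26 2.27 2.3 ] 1133
t 12.3 bay [-54.3  19.6 276.9] h,z -185.4 368.2 theta 10.54 ty [-0.002  1.    -0.005] q [ 0.02  0.27  1.41 -0.18  1.45 -0.12] F [-0.2  0.2 -0.1] w 0.0632
-120 [  22.  -62. -120.] [  25.   65. -114.] 2298
-114 [ -11.  -65. -114.] [  25.   66. -108.] 5181
-108 [   8.  -37. -108.] [  25.   37. -102.] 776
-102 [   2.  -37. -102.] [ 23.  37. -96.] 746
-96 [ -4. -37. -96.] [ 19.  37. -90.] 668
-90 [-10. -37. -90.] [ 15.  37. -84.] 640
-84 [-11. -37. -84.] [ 10.  37. -78.] 502
-78 [-12. -37. -78.] [  6.  37. -72.] 377
-72 [-12. -37. -72.] [ 12.  42. -66.] 310
-66 [ -7. -45. -66.] [ 12.  46. -60.] 426
-60 [  9. -44. -60.] [ 12.  45. -54.] 372
-54 [  9. -43. -54.] [ 12.  44. -48.] 287
-48 [  9. -42. -48.] [ 12.  42. -42.] 228
-42 [  9. -40. -42.] [ 12.  41. -36.] 173
-36 [  9. -40. -36.] [ 12.  41. -30.] 164
-30 [  9. -40. -30.] [ 12.  40. -24.] 137
-24 [  9. -40. -24.] [ 12.  41. -18.] 107
-18 [  9. -39. -18.] [ 11.  40. -18.] 7
```

View pics/w6c.png

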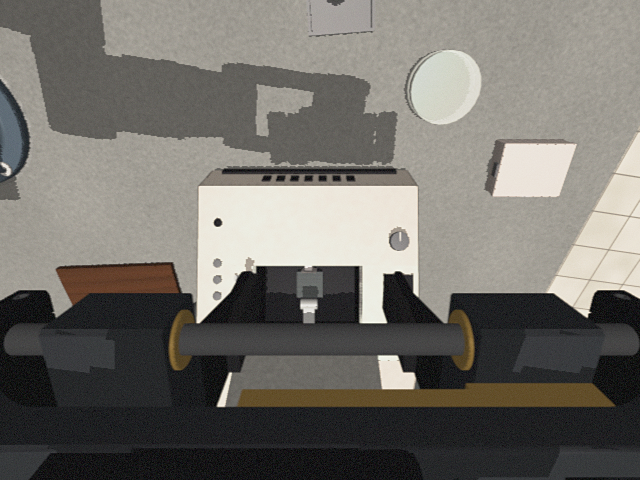

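The wrist view shows the bay open: its mouth runs from (256,266) to (361,266), the rail is at about (309,285–320), and both open fingers are at the sides.

```bash
python3 - <<'E'
from h import *
np.set_printoptions(precision=1,suppress=True,linewidth=200)
c=dict(np.load('pics/w6.npz')); W=cloud(c); b=bay(W)*1e3
C=-c['R'].T@c['t']
def ray(u,v,z):
    r=c['R'].T@np.array([(u-c['cx'])/c['fx'],(v-c['cy'])/c['fy'],1]); return bay(C+r*((z-(C-O)@N)/(r@N)))*1e3
for u,v in [(256,266),(361,266),(256,290),(361,290)]: print(u,v,ray(u,v,0))
g=cv2.cvtColor(c['image'],cv2.COLOR_RGB2GRAY).astype(int)
for v in (280,290,300,312,318): print(v,[(u,g[v,u],b[v,u].round(0).tolist()) for u in range(294,328,3)])
print(g[262:270,275],g[262:270,340],g[285,250:262],g[285,356:367])
d=b[200:262,230:390]; print('deck z',np.nanmedian(d[...,2]),np.nanpercentile(d[...,2],[10,90]))
E
```

```text
256 266 [-42.2 -70.1  -0. ]
361 266 [-42.5  71.7  -0. ]
256 290 [ -9.9 -69.8  -0. ]
361 290 [-10.3  71.6  -0. ]
280 [(294, np.int64(58), [-15.0, -25.0, -83.0]), (297, np.int64(103), [-16.0, -20.0, -72.0]), (300, np.int64(108), [-16.0, -15.0, -73.0]), (303, np.int64(110), [-16.0, -11.0, -73.0]), (306, np.int64(104), [-16.0, -6.0, -75.0]), (309, np.int64(109), [-16.0, -1.0, -73.0]), (312, np.int64(106), [-16.0, 3.0, -73.0]), (315, np.int64(110), [-16.0, 8.0, -74.0]), (318, np.int64(112), [-16.0, 13.0, -74.0]), (321, np.int64(112), [-16.0, 17.0, -73.0]), (324, np.int64(63), [-15.0, 22.0, -81.0]), (327, np.int64(56), [-15.0, 27.0, -79.0])]
290 [(294, np.int64(62), [1.0, -25.0, -82.0]), (297, np.int64(98), [-0.0, -20.0, -74.0]), (300, np.int64(109), [-0.0, -15.0, -73.0]), (303, np.int64(72), [-1.0, -10.0, -71.0]), (306, np.int64(66), [-0.0, -6.0, -74.0]), (309, np.int64(69), [-1.0, -1.0, -71.0]), (312, np.int64(69), [-0.0, 3.0, -73.0]), (315, np.int64(71), [-0.0, 8.0, -74.0]), (318, np.int64(88), [-0.0, 13.0, -76.0]), (321, np.int64(107), [-0.0, 17.0, -74.0]), (324, np.int64(61), [1.0, 22
[... 1086 characters left out ...]
[(294, np.int64(31), [44.0, -25.0, -81.0]), (297, np.int64(33), [44.0, -20.0, -80.0]), (300, np.int64(33), [45.0, -16.0, -82.0]), (303, np.int64(105), [44.0, -11.0, -81.0]), (306, np.int64(142), [36.0, -4.0, -40.0]), (309, np.int64(138), [36.0, 0.0, -39.0]), (312, np.int64(138), [36.0, 4.0, -41.0]), (315, np.int64(43), [44.0, 8.0, -81.0]), (318, np.int64(36), [44.0, 13.0, -81.0]), (321, np.int64(31), [44.0, 17.0, -80.0]), (324, np.int64(37), [44.0, 22.0, -80.0]), (327, np.int64(34), [44.0, 27.0, -81.0])]
[234 235 243 213  81  46  54  53] [233 235 240 216  79  46  62  58] [30 24 17 30  6 22 22 25 21 21 20 25] [ 16  11  46 121 172 150 193 240 238 235 237]
deck z -0.1649751308681876 [-1.3  0.9]
```

Request:
send_rows(increments=[0.03, 0.005, 0, -0.6, 3.3, -1.1, 1, 0.03, 0.005, 0, -0.6, 3.3, -1.1, 1, 0.03, 0.005, 0, -0.6, 3.3, -1.1, 1, 0.03, 0.005, 0, -0.6, 3.3, -1.1, 1, 0.03, 0.005, 0, -0.6, 3.3, -1.1, 1, 0.03, 0.005, 0, -0.6, 3.3, -1.1, 1, 0, 0, 0, 0, 0, 0, 1, 0, 0, 0, 0, 0, 0, 1])

```text
time: 13.02
position: [0.5028, 0.2605, 0.3017]
tool_rot: [0.649, 0.76, -0.004, -0.002]
ft_force: [-0.1, 0.5, -0.8]
grip_width: 0.0868
grip_force: 0.0
```

```bash
python3 - <<'E'
from h import *
s,R=st(); print(s['position'])
c=snap('wrist','w7'); W=cloud(c)
p=(c['R']@np.array([.491,.395,.07])+c['t']); u,v=int(c['fx']*p[0]/p[2]+c['cx']),int(c['fy']*p[1]/p[2]+c['cy']); print(u,v)
v0=max(0,v-75);u0=max(0,u-100)
i=c['image'][v0:v0+150,u0:u0+200,::-1]; cv2.imwrite('pics/w7c.png',cv2.resize(i,None,fx=4,fy=4,interpolation=cv2.INTER_CUBIC)); print(u0,v0)
E
```

```text
t 13.0167 bay [-262.3   14.5  320.2] h,z -387.2 301.7 theta 0.13 ty [-0.006  1.    -0.006] q [ 0.28  0.35  1.45 -0.    1.35  0.12] F [-0.1  0.5 -0.8] w 0.0868
[0.50275373 0.26052136 0.30166994]
331 70
231 0
```

View pics/w7c.png

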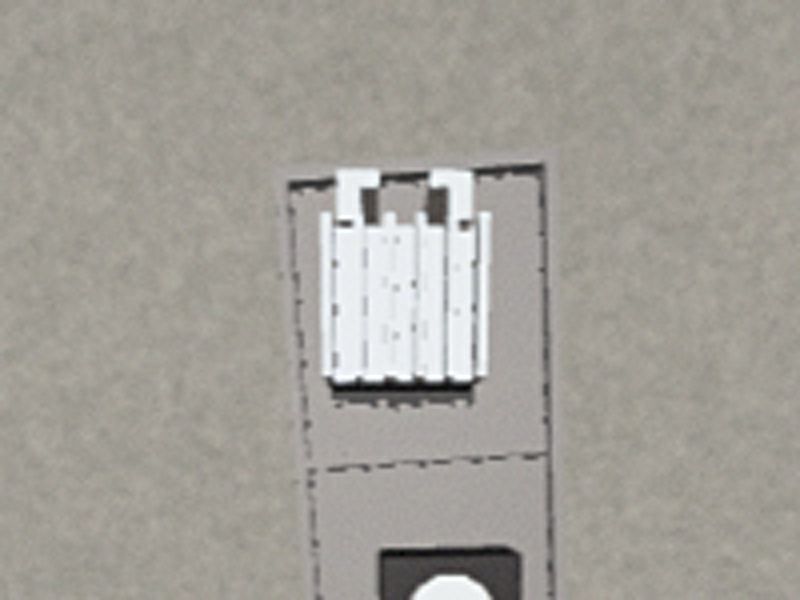

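The crop shows the cube's finned top between (321,212) and (489,377), nearly square to the camera, with its shoe at (400,195) on the far (+y) side.

```bash
python3 - <<'E'
from h import *
np.set_printoptions(precision=4,suppress=True)
c=dict(np.load('pics/w7.npz')); W=cloud(c); C=-c['R'].T@c['t']
m=(W[...,2]>.065)&(W[...,2]<.085); m[:, :280]=0; m[:,380:]=0; m[110:]=0
p=W[m]; print('top z',np.median(p[:,2]),len(p))
q=p; 
# exclude shoe (z<.07) 
r=cv2.minAreaRect(p[p[:,2]>.07][:,:2].astype(np.float32)); print(r)
def ray(u,v,z=.074):
    r=c['R'].T@np.array([(u-c['cx'])/c['fx'],(v-c['cy'])/c['fy'],1]); return C+r*((z-C[2])/r[2])
P=[ray(231+(a-1.5)/4,(b-1.5)/4) for a,b in [(321,212),(490,212),(489,377),(322,377)]]
P=np.array(P); print(P,P.mean(0))
for i,j in((0,1),(3,2),(1,2),(0,3)): d=P[j]-P[i]; print(np.linalg.norm(d),np.degrees(np.arctan2(d[1],d[0])))
E
```

```text
top z 0.07364163719567206 620
((0.4919024109840393, 0.3917946219444275), (0.04352341592311859, 0.039548877626657486), 8.877740859985352)
[[0.4664 0.4079 0.074 ]
 [0.5103 0.4147 0.074 ]
 [0.5174 0.375  0.074 ]
 [0.4727 0.3679 0.074 ]] [0.4917 0.3914 0.074 ]
0.04436895032380304 8.895408568763514
0.04529607933007956 8.945574700611676
0.04041341316369322 -79.82769630821632
0.04044304589943218 -81.14217924825866
```

Request:
send_rows(increments=[0, 0, 0, -0.18, 2.19, -2.7, 1, 0, 0, 0, -0.18, 2.19, -2.7, 1, 0, 0, 0, -0.18, 2.19, -2.7, 1, 0, 0, 0, -0.18, 2.19, -2.7, 1, 0, 0, 0, -0.18, 2.19, -2.7, 1, 0, 0, 0, -0.18, 2.19, -2.7, 1, 0, 0, 0, 0, 0, 0, 1, 0, 0, 0, 0, 0, 0, 1])

```text
time: 13.73
position: [0.4927, 0.3909, 0.1397]
tool_rot: [0.65, 0.76, -0.004, -0.002]
ft_force: [-0.3, -0.1, 0.3]
grip_width: 0.0871
grip_force: 0.0
```

```bash
python3 -c "
from h import *
s,R=st(); print(s['position'])"
```

```text
t 13.7333 bay [-456.2   24.7  245.1] h,z -517.6 139.7 theta 0.16 ty [-0.004  1.    -0.007] q [0.49 0.61 1.48 0.   1.06 0.34] F [-0.3 -0.1  0.3] w 0.0871
[0.49265439 0.39087187 0.13965871]
```

Request:
send_rows(increments=[0.001, -0.006, 0, -0.05, 0.04, -2.6, 1, 0, 0, 0, -0.04, 0.03, -2.6, 1, 0, 0, 0, 0, 0, -2.6, 1, 0, 0, 0, 0, 0, -1.6, 1, 0, 0, 0, 0, 0, -1.0, 1, 0, 0, 0, 0, 0, -0.17, 1, 0, 0, 0, 0, 0, 0, 0.3, 0, 0, 0, 0, 0, 0, 0.3, 0, 0, 0, 0, 0, 0, 0.3, 0, 0, 0, 0, 0, 0, 0.3, 0, 0, 0, 0, 0, 0, 0.3, 0, 0, 0, 0, 0, 0, 0.3, 0, 0, 0, 0, 0, 0, 0.3], newtons=30)

```text
time: 14.82
position: [0.4921, 0.3929, 0.0359]
tool_rot: [0.65, 0.76, 0.001, 0.001]
ft_force: [0.5, -1.1, -0.2]
grip_width: 0.0487
grip_force: 0.0
```

```bash
python3 -c "
from h import *
s,R=st(); print(s['position'],s['grip_force'])"
```

```text
t 14.8167 bay [-509.8   24.5  156.2] h,z -519.6 35.9 theta 0.01 ty [0.001 1.    0.001] q [ 0.5   0.75  1.54 -0.    0.85  0.34] F [ 0.5 -1.1 -0.2] w 0.0487
[0.49207751 0.39287007 0.03587442] 0.0
```

Request:
send_rows(increments=[0, 0, 0, 0, -0.12, 0, 0.3, 0, 0, 0, 0, 0, 0, 0.3, 0, 0, 0, 0, 0, 0, 0.3, 0, 0, 0, 0, 0, 0, 0.3, 0, 0, 0, 0, 0, 0, 0.3], newtons=40)

```text
time: 15.23
position: [0.4921, 0.3918, 0.0357]
tool_rot: [0.65, 0.76, 0.001, 0.0]
ft_force: [-0.2, 1.5, 2.5]
grip_width: 0.0436
grip_force: 40.0
```

```bash
python3 -c "
from h import *
s,R=st(); print(s['position'],s['grip_force'])"
```

```text
t 15.2333 bay [-509.    24.3  155.6] h,z -518.6 35.7 theta -0.0 ty [0.001 1.    0.001] q [ 0.5   0.75  1.54 -0.    0.85  0.34] F [-0.2  1.5  2.5] w 0.0436
[0.49207459 0.39178065 0.03573291] 39.97519791126251
```

Request:
send_rows(increments=[0, 0, 0, 0, 0, 2.4, 0.3, 0, 0, 0, 0, 0, 3.6, 0.3, 0, 0, 0, 0, 0, 3.6, 0.3, 0, 0, 0, 0, 0, 3.6, 0.3, 0, 0, 0, 0, 0, 3.6, 0.3, 0, 0, 0, 0, 0, 3.6, 0.3, 0, 0, 0, 0, 0, 3.6, 0.3, 0, 0, 0, 0.2, -2.0, 0.5, 0.3, -0.043, -0.007, 0, 0.4, -3.8, 0, 0.3, -0.043, -0.007, 0, 0.4, -3.8, 0, 0.3, -0.043, -0.007, 0, 0.4, -3.8, 0, 0.3, -0.043, -0.007, 0, 0.4, -3.8, 0, 0.3, -0.043, -0.007, 0, 0.4, -3.8, 0, 0.3, -0.043, -0.007, 0, 0.4, -3.8, 0, 0.3, -0.043, -0.007, 0, 0.4, -3.8, 0, 0.3, -0.043, -0.007, 0, 0.4, -3.8, 0, 0.3, -0.043, -0.007, 0, 0.4, -3.8, 0, 0.3, -0.043, -0.007, 0, 0.4, -3.8, 0, 0.3, -0.043, -0.007, 0, 0.4, -3.8, 0, 0.3, -0.043, -0.007, 0, 0.4, -2.0, 0, 0.3])

```text
time: 16.9
position: [0.541, -0.0703, 0.2802]
tool_rot: [0.629, 0.733, -0.169, 0.198]
ft_force: [0.5, -0.2, -2.0]
grip_width: 0.0436
grip_force: 40.0
```

```bash
python3 -c "
from h import *
s,R=st(); print(s['position'],s['grip_force'])"
```

```text
t 16.9 bay [ 15.2   1.1 135.2] h,z -54.5 280.2 theta 30.15 ty [0.002 1.    0.001] q [-0.04  0.35  1.65 -0.58  1.11  0.06] F [ 0.5 -0.2 -2. ] w 0.0436
[ 0.54095793 -0.07030297  0.28017163] 39.96801316738129
```

Request:
send_rows(increments=[0.003, 0, 0, 0.02, -0.29, -1.66, 0.3, 0, 0, 0, 0.02, -0.29, -1.66, 0.3, 0, 0, 0, 0.02, -0.29, -1.66, 0.3, 0, 0, 0, 0.02, -0.29, -1.66, 0.3, 0, 0, 0, 0, 0, 0, 0.3, 0, 0, 0, 0, 0, 0, 0.3])

```text
time: 17.4
position: [0.5416, -0.0783, 0.2129]
tool_rot: [0.628, 0.734, -0.167, 0.195]
ft_force: [0.5, -0.5, -1.1]
grip_width: 0.0436
grip_force: 40.0
```

```bash
python3 - <<'E'
from h import *
np.set_printoptions(precision=1,suppress=True,linewidth=160)
s,R=st()
for n in ('wrist','scene'):
    c=snap(n,n[0]+'8'); b=bay(cloud(c))*1e3
    m=(abs(b[...,1])<40)&(abs(b[...,0]+8)<45)&(b[...,2]>20)&(b[...,2]<125); p=b[m]
    for k in range(24,124,10):
        a=p[(p[:,2]>=k)&(p[:,2]<k+10)]
        if len(a)>8: print(n,k,np.percentile(a[:,:2],[2,50,98],axis=0).ravel(),len(a))
i=dict(np.load('pics/w8.npz'))['image'][:,:,::-1]; cv2.imwrite('pics/w8c.png',cv2.resize(i[180:380,200:440],None,fx=3,fy=3,interpolation=cv2.INTER_CUBIC))
E
```

```text
t 17.4 bay [-11.5   0.5  73. ] h,z -46.5 212.9 theta 29.76 ty [-0.  1.  0.] q [-0.1  0.4  1.7 -0.6  1.   0.1] F [ 0.5 -0.5 -1.1] w 0.0436
wrist 34 [-43.2 -16.7 -31.2  -1.5 -30.7  15. ] 64
wrist 44 [-43.4 -16.9 -42.7   0.4 -30.7  17.4] 289
wrist 54 [-43.4 -17.  -42.7   0.4 -30.7  17.1] 321
wrist 64 [-43.3 -16.9 -42.6  -0.1 -30.6  17.7] 391
wrist 74 [-43.2 -20.8 -31.2   0.9 -30.5  21.5] 519
wrist 84 [-42.9 -19.1 -16.3   0.4   6.   20.2] 3936
wrist 94 [-43.  -27.9 -31.8   4.1  -1.2  29.1] 2048
wrist 104 [-30.9 -27.7 -21.1   3.6  -5.7  28.9] 2647
wrist 114 [-23.  -30.9 -21.2  22.4  -9.7  31.9] 771
scene 34 [-39.5 -12.   -6.   22.9   8.5  25.3] 27
scene 44 [-42.4 -15.8 -10.4  23.9   8.7  26.6] 209
scene 54 [-41.5 -14.9  -6.   23.5   9.   26.5] 223
scene 64 [-42.1 -13.9  -9.7  23.5   7.5  26.7] 206
scene 74 [-42.1  -9.7 -12.3  24.2   8.8  27.2] 204
scene 84 [-42.7 -15.1  -0.5  22.8   9.   31.4] 185
scene 94 [-42.8 -16.2 -10.   24.    8.8  35.3] 256
scene 104 [-30.4 -19.8  -1.1  16.1   8.6  35.3] 318
scene 114 [-22.9 -25.9  -7.6  34.2  -0.7  36.9] 120
```

View pics/w8c.png

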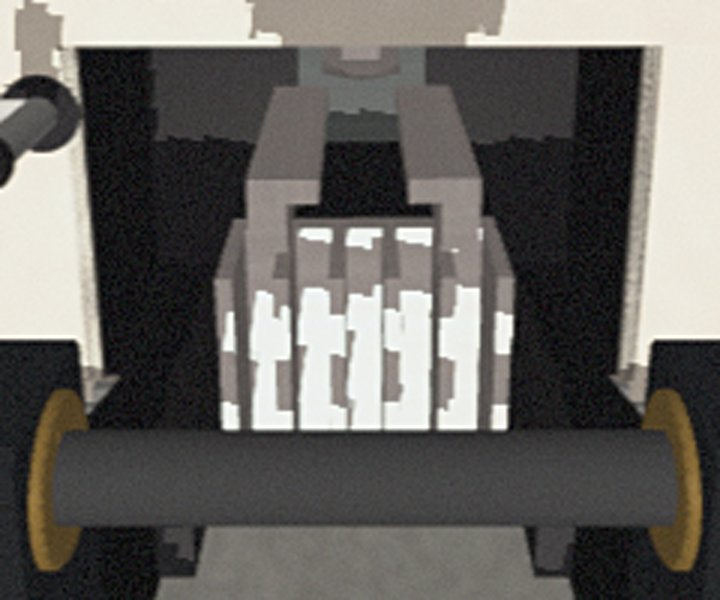

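The wrist crop shows the shoe channel centred at column 361, and the rail tip above it at (360,55), on the same column. The cube is square in the grip.

Request:
send_rows(increments=[-0.004, 0, 0, 0.1, -0.66, -1.0, 0.3, 0, 0, 0, 0.1, -0.66, -1.0, 0.3, 0, 0, 0, 0.1, -0.66, -1.0, 0.3, 0, 0, 0, 0.1, -0.66, -1.0, 0.3, 0, 0, 0, 0, 0, 0, 0.3, 0, 0, 0, 0, 0, 0, 0.3])

```text
time: 18.0
position: [0.5466, -0.1049, 0.1737]
tool_rot: [0.628, 0.734, -0.167, 0.198]
ft_force: [1.0, 0.2, -1.7]
grip_width: 0.0431
grip_force: 40.0
```

```bash
python3 -c "
from h import *
s,R=st(); print(s['position'],s['grip_force'])"
```

```text
t 18.0 bay [-7.7  1.3 25.5] h,z -19.4 173.7 theta 30.02 ty [0.001 1.    0.003] q [-0.11  0.5   1.76 -0.69  0.86  0.19] F [ 1.   0.2 -1.7] w 0.0431
[ 0.54657001 -0.10491572  0.1737159 ] 39.96943652629852
```

Request:
send_rows(increments=[0, 0.003, 0, -0.1, 0.05, -0.03, 0.3, 0, 0, 0, 0, 0, 0, 0.3, 0, 0, 0, 0.03, -0.2, -0.35, 0.3, 0, 0, 0, 0.03, -0.2, -0.35, 0.3, 0, 0, 0, 0.03, -0.2, -0.35, 0.3, 0, 0, 0, 0.03, -0.2, -0.35, 0.3, 0, 0, 0, 0.03, -0.2, -0.35, 0.3, 0, 0, 0, 0, 0, 0, 0.3])

```text
time: 18.67
position: [0.5468, -0.1144, 0.1554]
tool_rot: [0.628, 0.734, -0.168, 0.196]
ft_force: [-0.1, 0.5, -1.8]
grip_width: 0.0438
grip_force: 40.0
```

```bash
python3 -c "
from h import *
s,R=st(); print(B@s['ft_force'],s['moment'])"
```

```text
t 18.6667 bay [-8.7  0.1  4.9] h,z -10.0 155.4 theta 29.98 ty [-0.001  1.    -0.   ] q [-0.13  0.53  1.77 -0.71  0.82  0.21] F [-0.1  0.5 -1.8] w 0.0438
[-1.36883794 -0.06542398 -1.27858734] [ 0.46654886 -0.03082344 -0.06098129]
```

Request:
send_rows(increments=[0, 0, 0, 0.03, -0.2, -0.35, 0.3, 0, 0, 0, 0.03, -0.2, -0.35, 0.3, 0, 0, 0, 0.03, -0.2, -0.35, 0.3, 0, 0, 0, 0.03, -0.2, -0.35, 0.3, 0, 0, 0, 0, 0, 0, 0.3], newtons=55)

```text
time: 19.08
position: [0.5481, -0.1208, 0.1409]
tool_rot: [0.628, 0.734, -0.167, 0.196]
ft_force: [0.1, 4.7, -3.9]
grip_width: 0.0433
grip_force: 55.0
```

```bash
python3 -c "
from h import *
s,R=st(); print(B@s['ft_force'],s['moment'])"
```

```text
t 19.0833 bay [-10.4   0.4 -10.9] h,z -3.5 140.9 theta 29.81 ty [0.    1.    0.002] q [-0.14  0.55  1.78 -0.73  0.79  0.23] F [ 0.1  4.7 -3.9] w 0.0433
[-5.97180444  0.79211553 -1.01132384] [1.59285423 0.01459105 0.08511847]
```

Request:
send_rows(increments=[0, 0, 0, 0.03, -0.2, -0.35, 0.3, 0, 0, 0, 0.03, -0.2, -0.35, 0.3, 0, 0, 0, 0.03, -0.2, -0.35, 0.3, 0, 0, 0, 0.03, -0.2, -0.35, 0.3, 0, 0, 0, 0, 0, 0, 0.3])

```text
time: 19.5
position: [0.5487, -0.129, 0.1265]
tool_rot: [0.628, 0.734, -0.167, 0.196]
ft_force: [-0.1, 4.3, -5.9]
grip_width: 0.0434
grip_force: 55.0
```

```bash
python3 -c "
from h import *
s,R=st(); print(B@s['ft_force'],s['moment'])"
```

```text
t 19.5 bay [-10.4  -0.3 -27.4] h,z 4.7 126.5 theta 29.83 ty [-0.001  1.     0.   ] q [-0.16  0.58  1.79 -0.76  0.76  0.25] F [-0.1  4.3 -5.9] w 0.0434
[-6.6511895   0.51489449 -3.01359262] [1.60935229 0.07955948 0.01862537]
```

Request:
send_rows(increments=[0, 0, 0, 0.03, -0.2, -0.35, 0.3, 0, 0, 0, 0.03, -0.2, -0.35, 0.3, 0, 0, 0, 0.03, -0.1, -0.17, 0.3, 0, 0, 0, 0, -0.1, -0.17, 0.3, 0, 0, 0, 0, 0, 0, 0.3])

```text
time: 19.92
position: [0.5501, -0.1359, 0.1169]
tool_rot: [0.628, 0.734, -0.168, 0.196]
ft_force: [0.7, 0.6, -8.9]
grip_width: 0.0432
grip_force: 55.0
```

```bash
python3 -c "
from h import *
s,R=st(); print(B@s['ft_force'],s['moment'])"
```

```text
t 19.9167 bay [ -9.1  -0.1 -39.3] h,z 11.7 116.9 theta 29.94 ty [-0.001  1.     0.   ] q [-0.17  0.59  1.79 -0.78  0.74  0.26] F [ 0.7  0.6 -8.9] w 0.0432
[-4.92565366  0.8185561  -7.48240498] [1.61108591 0.01619447 0.06572171]
```

Request:
send_rows(increments=[0, 0, 0, 0.01, -0.1, -0.17, 0.3, 0, 0, 0, 0, 0, 0, 0.3])

```text
time: 20.08
position: [0.5503, -0.1372, 0.1159]
tool_rot: [0.628, 0.734, -0.168, 0.197]
ft_force: [-0.5, 1.7, -7.0]
grip_width: 0.0437
grip_force: 55.0
```

```bash
python3 -c "
from h import *
s,R=st(); print(B@s['ft_force'],s['moment'])"
```

```text
t 20.0833 bay [ -8.6   0.  -40.8] h,z 13.0 115.9 theta 29.99 ty [-0.  1.  0.] q [-0.17  0.6   1.8  -0.79  0.73  0.27] F [-0.5  1.7 -7. ] w 0.0437
[-5.01599456 -0.20625313 -5.22493204] [ 1.4975164   0.16952933 -0.02478575]
```

Request:
send_rows(increments=[0, 0, 0, 0.01, -0.1, -0.17, 0.3, 0, 0, 0, 0, 0, 0, 0.3])

```text
time: 20.25
position: [0.5504, -0.1374, 0.1156]
tool_rot: [0.628, 0.734, -0.168, 0.197]
ft_force: [-2.7, 7.9, 1.6]
grip_width: 0.0435
grip_force: 55.0
```

```bash
python3 -c "
from h import *
s,R=st(); print(B@s['ft_force'],s['moment'])"
```

```text
t 20.25 bay [ -8.5   0.1 -41.2] h,z 13.3 115.6 theta 30.03 ty [-0.     1.     0.002] q [-0.17  0.6   1.8  -0.79  0.73  0.27] F [-2.7  7.9  1.6] w 0.0435
[-6.35643194 -1.42571295  5.52364328] [ 1.50946474  0.50939806 -0.21349375]
```

Request:
send_rows(increments=[0, 0, 0, 0.01, -0.05, -0.09, 0.3, 0, 0, 0, 0, 0, 0, 0.3, 0, 0, 0, -0.01, 0.05, 0.09, 0.75, 0, 0, 0, 0, 0, 0, 0.75, 0, 0, 0, 0, 0, 0, 0.75, 0, 0, 0, 0, 0, 0, 0.75, 0, 0, 0, 0, 0, 0, 0.75])

```text
time: 20.83
position: [0.5518, -0.1388, 0.1154]
tool_rot: [0.627, 0.734, -0.168, 0.198]
ft_force: [1.0, -0.3, 1.5]
grip_width: 0.0634
grip_force: 0.0
```

```bash
python3 -c "
from h import *
s,R=st(); print(B@s['ft_force'],s['grip_force'])"
```

```text
t 20.8333 bay [ -7.2   1.2 -42.2] h,z 14.9 115.4 theta 30.1 ty [-0.     1.     0.003] q [-0.17  0.6   1.79 -0.79  0.73  0.27] F [ 1.  -0.3  1.5] w 0.0634
[1.10128571 0.90175887 1.07735449] 0.0
```

Released. Withdraw along the bay's z and check.

Request:
send_rows(increments=[0, 0, 0, -0.05, 0.3, 0.52, 0.75, 0, 0, 0, -0.08, 0.49, 0.87, 0.75, 0, 0, 0, -0.12, 0.74, 1.3, 0.75, 0, 0, 0, -0.16, 0.99, 1.73, 0.75, 0, 0, 0, -0.16, 0.99, 1.73, 0.75, 0, 0, 0, -0.16, 0.99, 1.73, 0.75, 0, 0, 0, -0.2, 2.5, 2.0, 0.75, 0, 0, 0, -0.2, 3.0, 2.0, 0.75, 0, 0, 0, -0.2, 3.0, 2.0, 0.75, 0, 0, 0, -0.2, 3.0, 2.0, 0.75, 0, 0, 0, -0.2, 3.0, 1.0, 0.75, 0, 0, 0, 0, 2.0, 0, 0.75, 0, 0, 0, 0, 0, 0, 0.75, 0, 0, 0, 0, 0, 0, 0.75])

```text
time: 22.0
position: [0.5333, 0.0731, 0.2839]
tool_rot: [0.627, 0.735, -0.167, 0.197]
ft_force: [0.2, -0.0, -0.1]
grip_width: 0.0651
grip_force: 0.0
```

```bash
python3 fl.py; python3 - <<'E'
from h import *
np.set_printoptions(precision=1,suppress=True,linewidth=160)
for n in ('wrist','scene','top'):
    c=snap(n,n[0]+'9'); b=bay(cloud(c))*1e3
    m=(abs(b[...,1])<24)&(abs(b[...,0]+8)<22)&(abs(b[...,2])<12); p=b[m]
    if len(p)>10: print(n,len(p),np.percentile(p,[2,50,98],axis=0).tolist())
    if n=='top':
        W=cloud(c)
        for nm,(v0,v1,u0,u1,lo,hi) in dict(plug=(264,292,230,256,.035,.06),obj=(265,286,262,284,.04,.07),bottle=(200,225,243,268,.06,.1)).items():
            s=W[v0:v1,u0:u1].reshape(-1,3); s=s[(s[:,2]>lo)&(s[:,2]<hi)]; print(nm,len(s),s.mean(0)*1e3)
w=dict(np.load('pics/w9.npz'))['image'][:,:,::-1]; cv2.imwrite('pics/w9c.png',w)
E
```

```text
t 22.0 bay [-106.7   15.7  209.9] h,z -197.4 283.9 theta 30.01 ty [-0.003  1.     0.003] q [ 0.23  0.4   1.56 -0.55  1.27  0.26] F [ 0.2 -0.  -0.1] w 0.0651
flap angle [0.44 2.24 2.26 2.27 2.3 ] 1112
wrist 388 [[-29.47132083656972, -21.105695010841618, -10.48034125545852], [-10.956081924013022, -2.855619254557287, -3.010023427439345], [7.63925455855677, 21.575731105872972, -1.4612353380591092]]
scene 449 [[-29.11993989868857, -19.468241498462067, -10.948080619936379], [-9.806268499521758, 5.175846083235907, -4.345503450798608], [7.736557279297757, 23.771927986128837, -1.03869010032329]]
top 138 [[-29.306094871259592, -20.754051346795645, -11.190037809463819], [-8.154918579115112, 4.260812208603388, -2.0865567641853726], [10.379384149695767, 22.713471469357653, 2.3951023351099847]]
plug 0 [nan nan nan]
obj 0 [nan nan nan]
bottle 51 [677.7 283.2  74. ]<stdin>:10: RuntimeWarning: Mean of empty slice.
  ret = um.true_divide(
```

View pics/w9c.png

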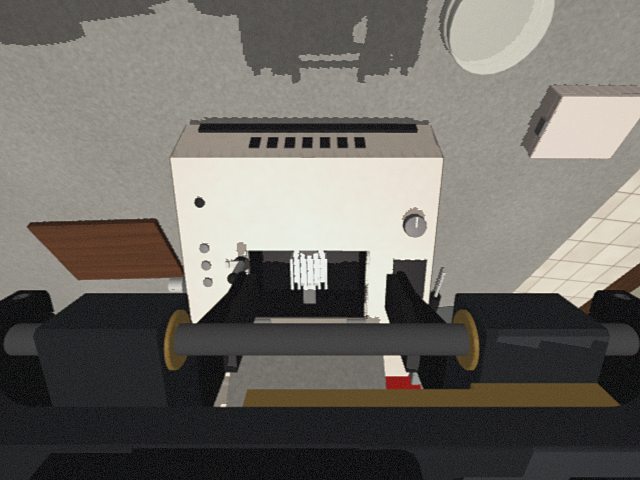

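The wrist view shows the cube seated in the bay at (308,270). Its top measures 3.0 mm below the deck, and the flap is holding at 2.27 rad. I'll hand the job in.

```bash
python3 -c "
from rig import robot
print(robot.hand_in())"
```

```text
the job is handed in; nothing more can be done
None
```

The job is handed in: the light cube is on the rail and fully home (its top measured 3.0 mm below the deck), released with the flap still open at about 2.27 rad, after 22 s; the arm touched nothing else, though the plug, objective and dishes were not re-measured at the end.

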